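# Lock a mixing pot in the pot clamp for chiselling

### The arm

A 6-joint arm with a two-finger parallel gripper is mounted at the origin on a cart in front of the work surface, level with it; the furniture and walls round the work are solid. World frame = base frame: x ahead of the robot, y to its left, z up, the work surface at z = 0. Lengths are in mm, angles in rad, forces in N, time in s.
With the tool pointing down it reaches from about 300 to 775 mm from the base axis. Payload 14.6 kg.
Tool frame: the origin (TCP) lies midway between the tips of the shut fingers; the grasp point (between the pads) lies 19 mm behind it; x points along the fingers, z is the direction in which the jaws open and shut, and the axes are right-handed (so a half turn about x gives the same grasp; the last joint's range is limited). The gripper opens to 94 mm and grips with 3 to 60 N. Pads are 16 mm wide; open, the fingers measure 119 mm over their backs; the gripper's body (75 mm by 177 mm) begins 78 mm behind the grasp point.
Start: joints at [-1.303, 0.3, 1.521, -0, 1.321, -0.067], TCP at [180.712, -519.454, 205.446] pointing down, gripper open.
Joint ranges: [-3.03, 3.03], [-0.79, 2.21], [0.23, 2.52], [-1.04, 4.18], [0, 3.07], [-2.55, 2.55]. Speed limits (rad/s): [2.22, 2.22, 2.57, 3.14, 3.14, 3.14].

### API

Orientations are given as [roll, pitch, yaw] about the fixed x, y, z axes, in that order (R = Rz(yaw) Ry(pitch) Rx(roll)).
In Python, from cell import * gives the robot as it stands.
- The arm moves only by the tool play_rows, never from a script. Its argument "motion" is one flat list of numbers, 7 for each row, row after row: the turn, a rotation vector about the tool's x, y, z in rad, then the shift along the tool's x, y, z in m, then the closure, from -1 (fully open) to 1 (shut), so that 0 is half open. In form: [rx, ry, rz, x, y, z, fingers, rx, ry, rz, x, y, z, fingers, ...]. A call has 1 to 20 rows; each row shifts and turns the pose as measured when the row begins, along the tool's axes as they then stand; what a row does not reach is not made up. A row lasts 1/10 s, in which the tool goes at most 50 mm and 8.59 degrees, less where a joint would pass 70% of its speed; a pose out of reach is approached as far as the arm can. A call with a gripper value outside its range is refused whole. The fingers move at their own pace and stop on an object; "newtons" is the grip in N (left out, the last holds). Time passes only in rows, so rows that do not move let the fingers close. It gives the time, the measured TCP pose, the force and the opening at its end, in the units of the state.
- read_state(): the state, without advancing time (a new reading comes with each control period).
- camera(name): name is "side" or "top" or "wrist"; returns (picture, depth): 420x560x3 uint8, blue, green, red; 420x560 float32, mm along the optical axis (not along the pixel's ray), 0 where there is no reading.
- camera_params(name): a dict with "fx", "fy", "cx", "cy" (pixels), "T" (4x4, takes a point from camera to world coordinates). Camera axes: x right, y down, z forward; pixel columns grow to the right and rows downward; lengths in mm; the calibration is good to about 2 mm. A picture is of the moment at which its call begins: read the wrist's pose just before it. camera_params takes no time and is no camera call; for the wrist camera it gives the pose at the moment of the call.
- sign_off(): hands the job in, once; it reports no verdict.
Trained networks look in the newest picture that a camera, given by its name, has taken for a name from the list of things; names that differ only in an ending like _2 or _b are one class to them, and where a whole thing is asked for, a point or a joint stands for the part that bears it (a point fixed in the world has none). Each returns a list of dicts, best first, with "conf" (0 to 1); they miss things now and then, are a little off and sometimes report something else, mostly with a low value. They report only what shows in the picture. A call takes as long as a camera call.
- masks_of(camera, name): "region" (420x560 bool, what is visible of it).
- place_of(camera, name): "at" ([x, y, z] in mm, in the coordinates of the camera as it stood for that picture, good to about 4 mm: a listed point, or the origin of a listed thing).
The state is a dict: "clock": time; "joints": joint angles; "qd": joint speeds; "effort": joint torques, N m; "eef_pos": TCP position; "eef_rot": TCP orientation; "wrist_force": force on the tool from outside, world axes, zero at the start; "moment": the same for the moment, N m; "finger_gap": finger opening in mm.
Only numpy, scipy, OpenCV 4.12 (cv2) and the standard library are available. Lean on these libraries where they do the work, as an engineer would, in place of code of your own. Each camera call takes 0.05 s, during which the arm holds its last target.

### The job

The filler left in the white mixing pot has cured solid and is about to be chiselled out, so the pot must be held fast in the wooden pot clamp it stands in. Turn the black T-handle to free the sliding block, push the block along its track until the pot sits snugly between both V jaws, upright and flat on the base, then turn the handle back until it is fully tight and let go. Leave the things lying round the clamp where they are.

Things in the scene. Friction and masses are not known exactly. Their poses are not given: they have to be found in the camera images.
- pot_clamp: Wooden pot clamp, fixed: plywood base 400 (x) x 150 (y) x 18 mm; origin at the centre of its underside. Its x axis runs along an aluminium track in the base, from the fixed V block (x = -194 to -120 mm) towards the end with the sliding V block; z up. Both blocks are 62 mm tall (tops 80 mm above the table), with rubber-faced V jaws (120 degrees, 108 mm wide) facing each other.
- sliding_block (a joint): Travel (m) of the sliding V block along the clamp's x: 0 = both jaws just touch the pot (within 1 mm), positive = open (to 0.075), limit -0.03. Starts open and locked. Freed it slides against about 2 N, plus 2 to 6 N once it pushes the pot; tight it holds over 30 N. Its body behind the jaws is 118 mm long (x), 50 mm wide (y).
- block_back (a point): Middle of the upright back face of the sliding block (50 mm wide, looks to +x of the clamp), 66 mm above the table, 14 mm below the block's top edge; pushing there towards -x of the clamp closes the jaws. Moves with the block; axes parallel to the clamp's.
- clamp_handle (a joint): Angle of the black T-handle on top of the sliding block, in rad: 0 fully tight (end stop), growing counter-clockwise seen from above, up to 1.6 (end stop). Above about 0.65 the block is free to slide; below that the grip grows towards 0. Turning takes 0.14 N m when free and up to 0.25 N m when tight; it stays where it is left.
- handle_grip (a point): Middle of the T-handle's grip bar, on its turning axis, 113.5 mm above the table. The bar is 66 mm long along this point's x, 14 mm thick (y), 22 mm high (z, 10 mm above, 12 mm below this point) and turns with the handle; z up. Tight, it lies across the track (along the clamp's y). The axis is 32 mm in front (-x) of the block's back face; the block's top is 33 mm below this point.
- mixing_pot: Milky white plastic mixing pot with cured cream-pink filler and a few broken pieces of it inside, 130 x 128 x 138 mm, about 0.6 kg; origin at the centre of its underside, z up. It is 95 mm across at the bottom and widens to 112 mm at 95 mm height; the rim above is 130 mm across. It stands loose on the clamp's base between the V jaws, touching neither.
- pot_seat (a point): Point on the top of the clamp's base (18 mm above the table), at x = -90 mm on the track's line, where the pot's origin comes to lie (within 1 mm) when the pot sits in the fixed V jaw. Axes parallel to the clamp's.
- masking_roll: Bystander: roll of cream masking tape lying flat, 105 mm across, 25 mm high; origin under its centre.
- roller_sleeve: Bystander: white paint roller sleeve lying on its side, 101 x 43 x 41 mm; origin under its centre.
- dose_cup: Bystander: small clear dosing cup, 51 mm across, 35 mm high; origin under its centre.

How it is judged (in metres and radians):
On the way, in this order (a step that is already met when the one before it is completed fails the run):
1. the handle is turned loose so that the block is free (value of joint clamp_handle above 0.65 rad), for 0.2 s.
2. the block is pushed up so that the pot sits snugly and upright between both jaws (value of joint sliding_block below 0.004 m and horizontal distance between mixing_pot and pot_seat below 0.005 m and angle between mixing_pot's own z axis and vertical below 0.05 rad and z of mixing_pot in the frame of pot_seat below 0.004 m), for 0.2 s.
At the end, for the whole second after the job is handed in: The handle is tight (within 0.2 rad of its end stop), the sliding block is within 4 mm of touching the pot in the fixed jaw, and the pot stands at rest, flat on the base, upright within 0.05 rad, its centre within 5 mm of the seat (all of step 2 and value of joint clamp_handle below 0.2 rad and linear speed of mixing_pot below 0.01 m/s).
It fails at once if a thing lying round the clamp is moved by more than 3 cm (distance of any of masking_roll, roller_sleeve, dose_cup from where it was at the start of the episode above 0.03 m).
It fails at once if the pot is tipped by more than 0.3 rad (angle between mixing_pot's own z axis and vertical above 0.3 rad).
It also fails if it takes over 54 s, if anything falls off the work surface, if the arm or the gripper's body presses on something with over 40 N, if the wrist force passes 120 N, or if a joint passes its speed limit or range.

## Working session

There is one attempt and no reset: what is moved stays moved. The work goes in short steps, Python scripts to look and compute and a tool call to move; the robot and the scene stay as the last step left them, time stands still between calls to the robot, and variables do not carry over. Pictures are saved under pics/ and viewed, and the job is handed in when it is done.

Besides the shell and the picture viewer there is one more tool, called after "Call:" in YAML: its name, and indented under it one key for each argument. play_rows: Moves the arm, as the interface text tells. Its arguments: {"type":"object","properties":{"motion":{"type":"array","items":{"type":"number"}},"newtons":{"type":"number"}},"required":["motion"]}

```bash
ls; mkdir -p pics; cat > h.py <<'E'
from cell import *
import numpy as np, cv2
def w(cam,at,P=None):
    P=P or camera_params(cam); return (P["T"]@np.r_[at,1])[:3]
E
python3 - <<'E'
from h import *
s=read_state();print({k:np.round(v,3) for k,v in s.items()})
for c in("side","top"):
    p,d=camera(c);cv2.imwrite(f"pics/{c}0.png",p)
    for n in("pot_clamp","block_back","handle_grip","mixing_pot","pot_seat","masking_roll","roller_sleeve","dose_cup"):
        try:
            print(c,n,[(round(r["conf"],2),np.round(w(c,r["at"]),1)) for r in place_of(c,n)[:2]])
        except Exception as e: print(c,n,e)
print(read_state()["clock"])
E
```

```text
pics
{'clock': np.float64(0.0), 'joints': array([-1.303,  0.3  ,  1.522, -0.   ,  1.321, -0.067]), 'qd': array([-0.002, -0.001,  0.002,  0.   , -0.001,  0.001]), 'effort': array([-3.0000e-03, -5.3180e+01, -3.5274e+01,  7.1000e-02,  2.4000e-02,
       -0.0000e+00]), 'eef_pos': array([ 180.632, -519.2  ,  204.871]), 'eef_rot': array([3.094, 1.57 , 1.858]), 'wrist_force': array([ 0.093, -0.003,  0.717]), 'moment': array([-0.061, -0.043, -0.01 ]), 'finger_gap': np.float64(93.613)}
side pot_clamp [(0.86, array([545.4,  43. ,   1.4]))]
side block_back [(0.75, array([479.1, -99.6,  61. ])), (0.18, array([493.9, -71.9, 114.4]))]
side handle_grip [(0.8, array([492.2, -69.2, 112.7])), (0.45, array([453.5, 312.3,   1.4]))]
side mixing_pot [(0.61, array([571. , 103. ,  18.9]))]
side pot_seat [(0.92, array([581.8, 123. ,  20.1])), (0.68, array([571.9, 105.7,  19.5]))]
side masking_roll [(0.77, array([4.554e+02, 3.149e+02, 4.000e-01]))]
side roller_sleeve [(0.76, array([ 718.4, -218.8,    1.9]))]
side dose_cup [(0.81, array([701.9,  99. ,   2.6]))]
top pot_clamp [(0.88, array([541.8,  39.3,   2.1]))]
top block_back [(0.92, array([480.1, -98. ,  67.7]))]
top handle_grip [(0.46, array([494. , -70.8, 114.5])), (0.27, array([4.560e+02, 3.119e+02, 2.000e-01]))]
top mixing_pot [(0.9, array([565.7, 102.4,  19.4])), (0.62, array([545. ,  39.4,  -0.8]))]
top pot_seat []
top masking_roll [(0.74, array([566. , 102.4,  18.8])), (0.62, array([455. , 313.6,   1.5]))]
top roller_sleeve [(0.9, array([ 715.9, -221.8,    4.4]))]
top dose_cup [(0.88, array([707.5,  96.8,   2. ]))]
0.9
```

View pics/side0.png

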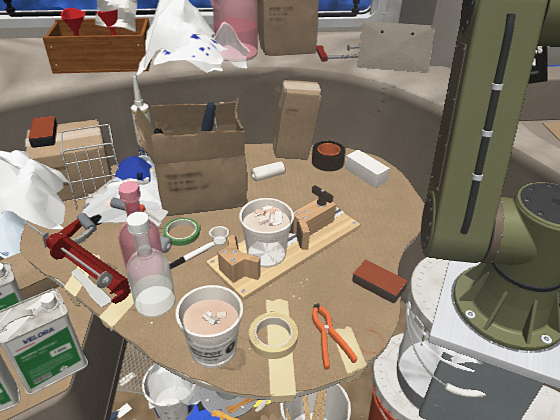

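View pics/top0.png

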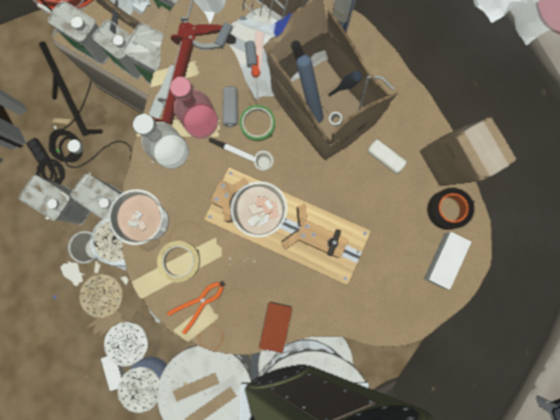

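```bash
python3 - <<'E'
from h import *
# points from the top cam: handle bar direction, clamp axis
P=camera_params("top");p,d=camera("top")
v,u=np.mgrid[:420,:560]
X=np.stack([(u-P["cx"])/P["fx"]*d,(v-P["cy"])/P["fy"]*d,d,np.ones_like(d)],-1)@P["T"].T
X=X[...,:3]
np.save("top.npy",X)
m=(d>0)
a=X[m]
near=np.hypot(a[:,0]-493,a[:,1]+70)<50
b=a[near&(a[:,2]>105)&(a[:,2]<135)]
r=cv2.minAreaRect(b[:,:2].astype(np.float32));print("bar",len(b),r,b[:,2].max())
# sliding block top
b=a[(np.hypot(a[:,0]-500,a[:,1]+40)<120)&(abs(a[:,2]-80)<4)]
print("block tops",len(b),cv2.minAreaRect(b[:,:2].astype(np.float32)))
b=a[(np.hypot(a[:,0]-543,a[:,1]-40)<240)&(abs(a[:,2]-18)<4)]
print("base",len(b),cv2.minAreaRect(b[:,:2].astype(np.float32)))
b=a[(np.hypot(a[:,0]-568,a[:,1]-102)<110)&(a[:,2]>148)]
print("rim",len(b),cv2.minEnclosingCircle(b[:,:2].astype(np.float32)))
E
```

```text
bar 178 ((492.8323974609375, -67.682861328125), (15.328898429870605, 64.48871612548828), 70.0652847290039) 129.08101447421882
block tops 1032 ((505.15380859375, -13.821182250976562), (169.0450897216797, 109.64813995361328), 50.734901428222656)
base 4375 ((547.574951171875, 37.10015869140625), (406.2027893066406, 449.3450012207031), 68.79267120361328)
rim 266 ((569.7276611328125, 104.75311279296875), 64.12326049804688)
```

The side view shows the pot (265,230) loose in the clamp, with the sliding block at (315,220) and the black handle at (320,192). In the top view the handle is at (335,243), nearly across the track. I'll refine the clamp and handle angles next.

```bash
python3 - <<'E'
from h import *
from scipy.spatial.transform import Rotation as Ro
s=read_state();R=Ro.from_euler("xyz",s["eef_rot"]).as_matrix();print(np.round(R,3))
X=np.load("top.npy");P=camera_params("top")
camera("top")
for n in("pot_clamp","clamp_handle"):
    for r in masks_of("top",n)[:1]:
        m=r["region"];v,u=np.nonzero(m)
        z=dict(pot_clamp=18,clamp_handle=123.5)[n]
        d=np.stack([(u-P["cx"])/P["fx"],(v-P["cy"])/P["fy"],np.ones(len(u))],-1)@P["T"][:3,:3].T
        o=P["T"][:3,3];q=o+d*((z-o[2])/d[:,2])[:,None]
        q=q[:,:2].astype(np.float32)
        print(n,r["conf"],m.sum(),cv2.minAreaRect(q))
        a=X[m];k=abs(a[:,2]-18)<5 if z==18 else abs(a[:,2]-z)<10
        print(k.sum(),cv2.minAreaRect(a[k][:,:2].astype(np.float32)))
p,d=camera("top");cv2.imwrite("pics/tz.png",cv2.resize(p[150:300,190:390],None,fx=4,fy=4,interpolation=cv2.INTER_CUBIC))
E
```

```text
[[ 0.     0.944  0.329]
 [ 0.     0.329 -0.944]
 [-1.     0.     0.   ]]
pot_clamp 0.85 6921 ((542.9535522460938, 42.491119384765625), (407.74981689453125, 156.3240203857422), 64.62821197509766)
4375 ((542.7249145507812, 39.866241455078125), (400.04541015625, 150.0612335205078), 65.13890838623047)
clamp_handle 0.77 184 ((492.87396240234375, -65.54698181152344), (20.910655975341797, 63.619224548339844), 67.03263854980469)
160 ((492.0721740722656, -68.0522232055664), (14.16588306427002, 63.3869743347168), 68.97575378417969)
```

View pics/tz.png

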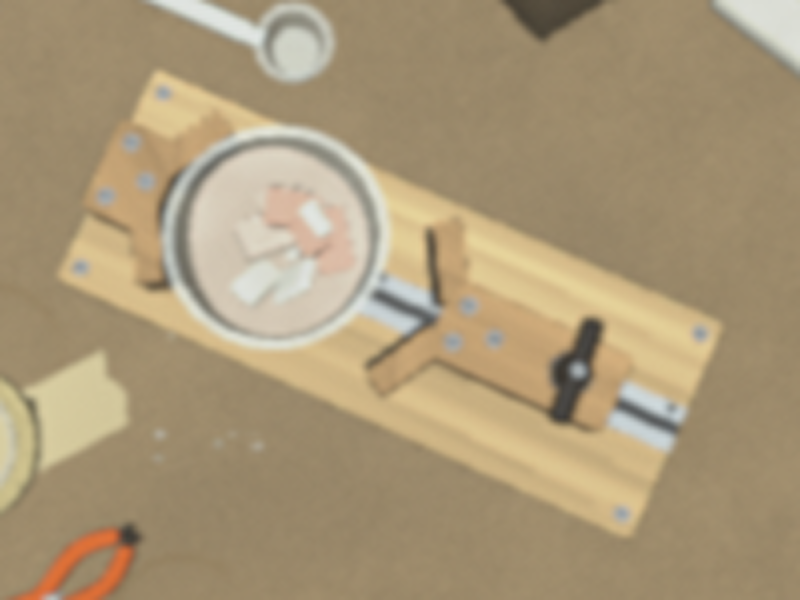

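Call:
play_rows:
  motion: [0, 0, 0, 0, 0.0316, -0.023, 0, 0, 0, 0, 0, 0.0316, -0.023, 0, 0, 0, 0, 0, 0.0316, -0.023, 0, 0, 0, 0, 0, 0.0316, -0.023, 0, 0, 0, 0, 0, 0.0316, -0.023, 0, 0, 0, 0, 0, 0.0316, -0.023, 0, 0, 0, 0, 0, 0.0316, -0.023, 0, 0, 0, 0, 0, 0.0316, -0.023, 0, 0, 0, 0, 0, 0.0316, -0.023, 0, 0, 0, 0, 0, 0.0316, -0.023, 0, 0, 0, 0, 0, 0.0316, -0.023, 0, 0, 0, 0, 0, 0.0316, -0.023, 0, 0.145, 0, 0, 0, 0, 0, 0, 0.145, 0, 0, 0, 0, 0, 0, 0.145, 0, 0, 0, 0, 0, 0, 0.145, 0, 0, 0, 0, 0, 0, 0.145, 0, 0, 0, 0, 0, 0, 0, 0, 0, 0, 0, 0, 0]
  newtons: 50

```text
clock: 2.95
eef_pos: [458.1, -117.2, 206.1]
eef_rot: [1.551, 1.567, -0.436]
wrist_force: [0.6, -0.6, 0.2]
finger_gap: 47.0
```

```bash
cat >> h.py <<'E'
from scipy.spatial.transform import Rotation as Ro
def rel(target,ang=None):
    s=read_state();R=Ro.from_euler("xyz",s["eef_rot"]).as_matrix()
    print("t",round(s["clock"],2),"pos",np.round(s["eef_pos"],1),"toolx",np.round(R[:,0],3),"zang",round(np.degrees(np.arctan2(R[1,2],R[0,2])),2),"q",np.round(s["joints"],2),"F",np.round(s["wrist_force"],1),"M",np.round(s["moment"],2),"gap",round(float(s["finger_gap"]),1))
    print("shift tool mm",np.round(R.T@(np.array(target)-s["eef_pos"]),1))
    return R
E
python3 - <<'E'
from h import *
rel([492.8,-69.2,96])
p,d=camera("wrist");cv2.imwrite("pics/w1.png",p)
P=camera_params("wrist")
for n in("handle_grip","block_back","mixing_pot"):print(n,[(r["conf"],np.round(w("wrist",r["at"],P),1)) for r in place_of("wrist",n)[:2]])
v,u=np.mgrid[:420,:560]
X=(np.stack([(u-P["cx"])/P["fx"]*d,(v-P["cy"])/P["fy"]*d,d,np.ones_like(d)],-1)@P["T"].T)[d>0][:,:3]
k=(np.hypot(X[:,0]-493,X[:,1]+69)<45)&(abs(X[:,2]-123)<5)
print(k.sum(),cv2.minAreaRect(X[k][:,:2].astype(np.float32)))
E
```

```text
t 2.95 pos [ 458.1 -117.2  206.1] toolx [ 0.003 -0.002 -1.   ] zang -113.87 q [-0.33  0.12  1.73 -0.    1.28  1.66] F [ 0.6 -0.6  0.2] M [ 0.03  0.06 -0.01] gap 47.0
shift tool mm [110.2  11.9 -58. ]
handle_grip [(0.56, array([486.1, -69.1, 111.5]))]
block_back [(0.57, array([482.3, -98.6,  66.3]))]
mixing_pot [(0.92, array([571.6,  99.5,  17.5]))]
1422 ((493.65789794921875, -70.02554321289062), (14.164259910583496, 64.73847961425781), 69.04460144042969)
```

View pics/w1.png

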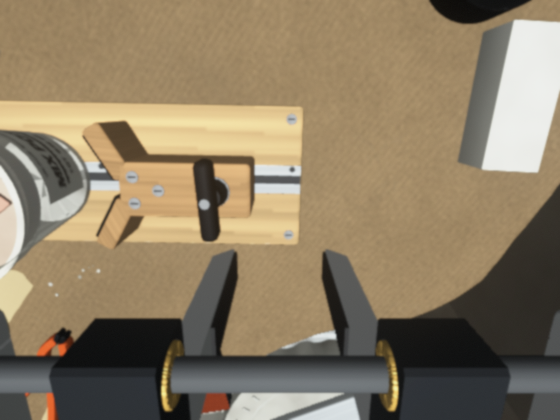

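Call:
play_rows:
  motion: [-0.05, 0, 0, 0, 0.0064, -0.029, 0, 0, 0, 0, 0, 0.0064, -0.029, 0, 0, 0, 0, 0, 0, 0, 0, 0, 0, 0, 0.02, 0, 0, 0, 0, 0, 0, 0.02, 0, 0, 0, 0, 0, 0, 0, 0, 0, 0]

```text
clock: 3.75
eef_pos: [492.8, -67.7, 165.6]
eef_rot: [1.464, 1.566, -0.451]
wrist_force: [0.2, -0.2, 0.3]
finger_gap: 46.7
```

```bash
python3 - <<'E'
from h import *
rel([493.5,-69.7,97])
E
```

```text
t 3.75 pos [492.8 -67.7 165.6] toolx [ 0.005 -0.002 -1.   ] zang -109.72 q [-0.21  0.22  1.72 -0.    1.2   1.71] F [ 0.2 -0.2  0.3] M [0.04 0.01 0.03] gap 46.7
shift tool mm [68.6  1.   1.6]
```

Call:
play_rows:
  motion: [0.02, 0, 0, 0.022, 0.001, 0.0015, 0, 0, 0, 0, 0.02, 0, 0, 0, 0, 0, 0, 0.015, 0, 0, 0, 0, 0, 0, 0.009, 0, 0, 0, 0, 0, 0, 0, 0, 0, 0]

```text
clock: 4.25
eef_pos: [494.6, -71.8, 101.8]
eef_rot: [1.562, 1.561, -0.369]
wrist_force: [-0.6, 0.4, -0.1]
finger_gap: 47.0
```

```bash
python3 - <<'E'
from h import *
rel([493.5,-69.7,97])
E
```

```text
t 4.25 pos [494.6 -71.8 101.8] toolx [ 0.009 -0.003 -1.   ] zang -110.63 q [-0.22  0.3   1.78 -0.    1.05  1.72] F [-0.6  0.4 -0.1] M [0.07 0.08 0.05] gap 47.0
shift tool mm [ 4.8 -1.8 -1.5]
```

Call:
play_rows:
  motion: [0, 0, 0, 0.004, -0.0015, -0.0015, 0, 0, 0, 0, 0, 0, 0, 1, 0, 0, 0, 0, 0, 0, 1, 0, 0, 0, 0, 0, 0, 1, 0, 0, 0, 0, 0, 0, 1, 0, 0, 0, 0, 0, 0, 1]
  newtons: 50

```text
clock: 4.85
eef_pos: [495.1, -70.0, 100.7]
eef_rot: [1.629, 1.557, -0.301]
wrist_force: [0.1, 1.3, -3.2]
finger_gap: 15.7
```

```bash
python3 - <<'E'
from h import *
rel([493.5,-69.7,97])
E
```

```text
t 4.85 pos [495.1 -70.  100.7] toolx [ 0.013 -0.004 -1.   ] zang -110.57 q [-0.21  0.3   1.78 -0.    1.04  1.72] F [ 0.1  1.3 -3.2] M [ 0.26 -0.14 -0.06] gap 15.7
shift tool mm [ 3.7 -1.6  0.3]
```

Call:
play_rows:
  motion: [0, 0, 0, 0, 0, 0, 1, -0.1, 0, 0, 0, 0, 0, 1, -0.12, 0, 0, 0, 0, 0, 1, -0.12, 0, 0, 0, 0, 0, 1, -0.12, 0, 0, 0, 0, 0, 1, -0.12, 0, 0, 0, 0, 0, 1, -0.12, 0, 0, 0, 0, 0, 1, -0.12, 0, 0, 0, 0, 0, 1, -0.12, 0, 0, 0, 0, 0, 1, 0, 0, 0, 0, 0, 0, 1]

```text
clock: 5.85
eef_pos: [494.9, -68.3, 100.7]
eef_rot: [0.915, 1.559, -0.039]
wrist_force: [0.6, -0.7, -0.4]
finger_gap: 15.4
```

```bash
python3 - <<'E'
from h import *
rel([493.5,-69.7,97])
p,d=camera("wrist");cv2.imwrite("pics/w2.png",p)
E
```

```text
t 5.85 pos [494.9 -68.3 100.7] toolx [ 0.012 -0.    -1.   ] zang -54.66 q [-0.21  0.3   1.78  0.    1.05  0.74] F [ 0.6 -0.7 -0.4] M [ 0.11 -0.09 -0.04] gap 15.4
shift tool mm [ 3.7 -2.   0.3]
```

View pics/w2.png

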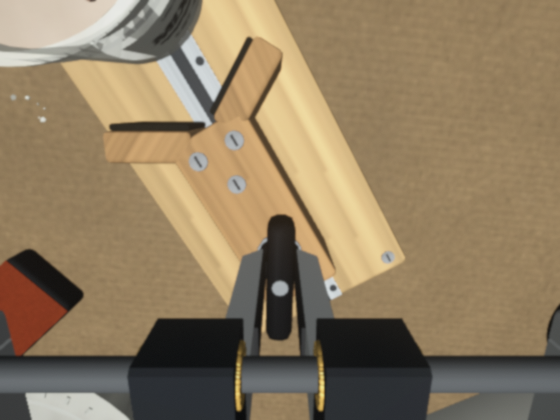

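Call:
play_rows:
  motion: [0, 0, 0, 0, 0.0035, -0.002, 1, 0, 0, 0, 0, 0.0035, -0.002, 1, 0, 0, 0, 0, 0.0035, -0.002, 1, 0, 0, 0, 0, 0.0035, -0.002, 1, 0, 0, 0, 0, 0.0035, -0.002, 1, 0, 0, 0, 0, 0.0035, -0.002, 1, 0, 0, 0, 0, 0.0035, -0.002, 1, 0, 0, 0, 0, 0.0035, -0.002, 1]

```text
clock: 6.7
eef_pos: [509.3, -37.4, 100.7]
eef_rot: [0.79, 1.56, -0.177]
wrist_force: [-2.2, -1.1, 0.2]
finger_gap: 15.5
```

```bash
python3 - <<'E'
from h import *
rel([494.9+.421*70,-68.3+.907*70,100])
p,d=camera("top");cv2.imwrite("pics/t3.png",cv2.resize(p[150:300,190:390],None,fx=4,fy=4))
r=place_of("top","mixing_pot");print([(i["conf"],np.round(w("top",i["at"]),1)) for i in r[:1]])
E
```

```text
t 6.7 pos [509.3 -37.4 100.7] toolx [ 0.01  -0.002 -1.   ] zang -55.44 q [-0.14  0.32  1.75 -0.    1.06  0.82] F [-2.2 -1.1  0.2] M [-0.33  0.42 -0.03] gap 15.5
shift tool mm [  0.8  30.9 -18.3]
[(0.81, array([566.6, 103.1,  20. ]))]
```

View pics/t3.png

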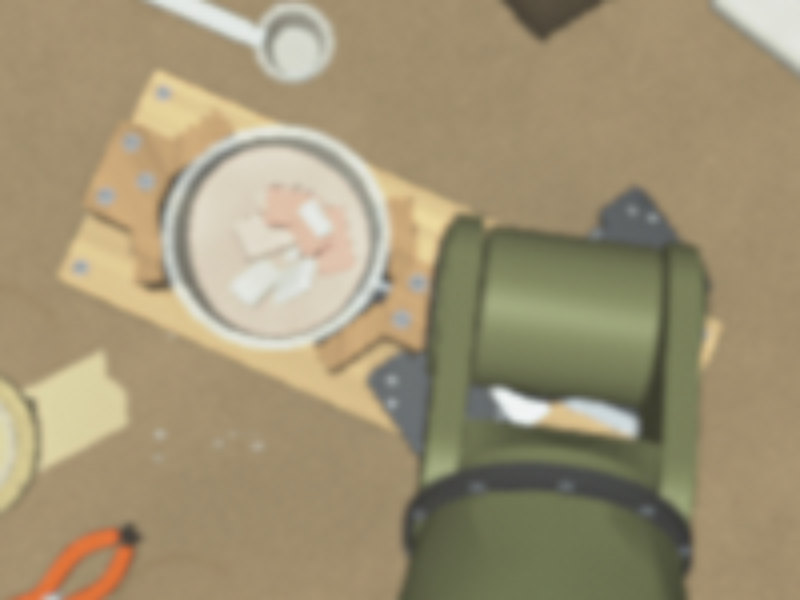

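The block has slid about 34 mm with the handle. The pot at (275,235) in the crop hasn't moved yet, and the sliding jaw is just reaching its rim. I'll keep pushing.

Call:
play_rows:
  motion: [0, 0, 0, 0, 0.0027, -0.0016, 1, 0, 0, 0, 0, 0.0027, -0.0016, 1, 0, 0, 0, 0, 0.0027, -0.0016, 1, 0, 0, 0, 0, 0.0027, -0.0016, 1, 0, 0, 0, 0, 0.0027, -0.0016, 1, 0, 0, 0, 0, 0.0027, -0.0016, 1]

```text
clock: 7.4
eef_pos: [517.4, -20.0, 100.7]
eef_rot: [0.649, 1.561, -0.319]
wrist_force: [-2.8, -4.8, 0.9]
finger_gap: 15.6
```

```bash
python3 - <<'E'
from h import *
rel([494.9+.421*70,-68.3+.907*70,100])
p,d=camera("top")
r=place_of("top","mixing_pot");print([(i["conf"],np.round(w("top",i["at"]),1)) for i in r[:1]])
E
```

```text
t 7.4 pos [517.4 -20.  100.7] toolx [ 0.009 -0.003 -1.   ] zang -55.45 q [-0.11  0.34  1.73 -0.    1.06  0.86] F [-2.8 -4.8  0.9] M [-0.87  0.63  0.04] gap 15.6
shift tool mm [ 0.7 14.4 -8.6]
[(0.86, array([574.3, 113.3,  18.8]))]
```

Call:
play_rows:
  motion: [0, 0, 0, 0, 0.0022, -0.0013, 1, 0, 0, 0, 0, 0.0022, -0.0013, 1, 0, 0, 0, 0, 0.0022, -0.0013, 1]

```text
clock: 7.8
eef_pos: [520.4, -13.5, 100.7]
eef_rot: [0.475, 1.561, -0.493]
wrist_force: [-9.4, -19.1, 4.5]
finger_gap: 15.6
```

Call:
play_rows:
  motion: [0, 0, 0, 0, 0.0022, -0.0013, 1]

```text
clock: 7.9
eef_pos: [520.7, -13.1, 100.6]
eef_rot: [0.008, 1.56, -0.959]
wrist_force: [-14.1, -27.5, 7.5]
finger_gap: 15.7
```

Call:
play_rows:
  motion: [0, 0, 0, 0, 0.0022, -0.0013, 1]

```text
clock: 8.0
eef_pos: [520.7, -13.1, 100.6]
eef_rot: [-0.378, 1.558, -1.346]
wrist_force: [-13.7, -24.4, 7.4]
finger_gap: 15.9
```

```bash
python3 - <<'E'
from h import *
rel([494.9+.421*70,-68.3+.907*70,100])
p,d=camera("top")
r=place_of("top","mixing_pot");print([(i["conf"],np.round(w("top",i["at"]),1)) for i in r[:1]])
E
```

```text
t 8.0 pos [520.7 -13.1 100.6] toolx [ 0.003 -0.013 -1.   ] zang -55.43 q [-0.09  0.35  1.72 -0.01  1.07  0.89] F [-13.7 -24.4   7.4] M [-4.71  2.63 -0.01] gap 15.9
shift tool mm [ 0.5  7.7 -4.7]
[(0.77, array([574.6, 122.3,  19.8]))]
```

```bash
cat >>h.py <<'E'
def rim():
    P=camera_params("top");p,d=camera("top")
    v,u=np.mgrid[:420,:560]
    X=(np.stack([(u-P["cx"])/P["fx"]*d,(v-P["cy"])/P["fy"]*d,d,np.ones_like(d)],-1)@P["T"].T)[d>0][:,:3]
    k=(np.hypot(X[:,0]-578,X[:,1]-118)<85)&(X[:,2]>151)&(X[:,2]<165)
    b=X[k];A=np.c_[b[:,:2]-b[:,:2].mean(0),np.ones(len(b))]
    c=np.linalg.lstsq(A,b[:,2],rcond=None)[0]
    print("rim n",len(b),"slope",np.round(c,4),"circle",cv2.minEnclosingCircle(b[:,:2].astype(np.float32)))
    print("pot top",[(i["conf"],np.round(w("top",i["at"]),1)) for i in place_of("top","mixing_pot")[:1]])
    p,d=camera("side")
    for n in("mixing_pot","handle_grip","block_back"):print(n,[(i["conf"],np.round(w("side",i["at"]),1)) for i in place_of("side",n)[:1]])
    return p
E
python3 - <<'E'
from h import *
p=rim();cv2.imwrite("pics/s4.png",cv2.resize(p[160:310,180:380],None,fx=4,fy=4))
rel([520,-13,100])
E
```

```text
rim n 96 slope [1.730000e-02 2.640000e-02 1.534356e+02] circle ((575.109375, 125.27171325683594), 32.955570220947266)
pot top [(0.8, array([576.3, 120.5,  18.9]))]
mixing_pot [(0.7, array([581.1, 118.9,  19.1]))]
handle_grip [(0.63, array([518.1, -16.1, 113.1]))]
block_back [(0.94, array([505.5, -44.4,  63.1]))]
t 8.4 pos [520.6 -13.2 100.5] toolx [ 0.003 -0.013 -1.   ] zang -55.44 q [-0.09  0.35  1.72 -0.01  1.07  0.89] F [-12.2 -21.4   6.3] M [-4.33  2.43 -0.03] gap 15.5
shift tool mm [ 0.5 -0.4 -0.5]
```

View pics/s4.png

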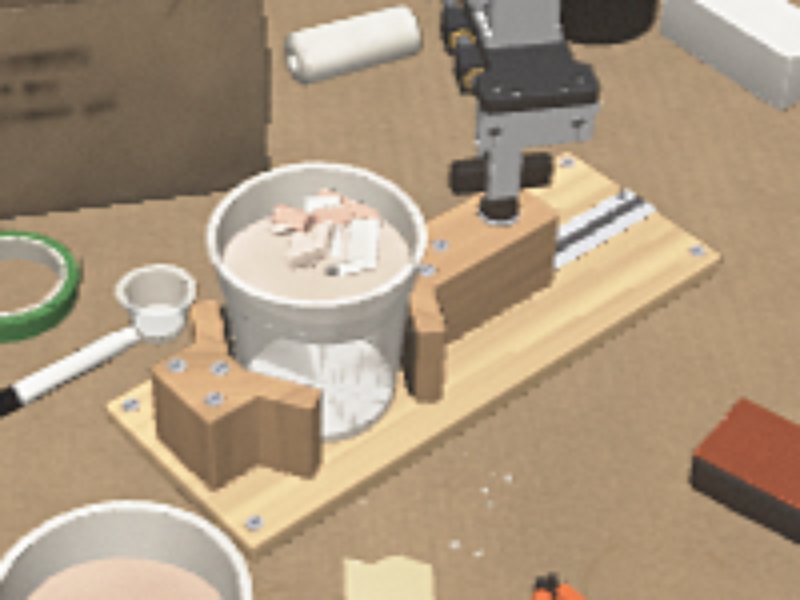

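```bash
python3 - <<'E'
from h import *
X0=np.load("top.npy")
P=camera_params("top");p,d=camera("top")
v,u=np.mgrid[:420,:560]
X1=(np.stack([(u-P["cx"])/P["fx"]*d,(v-P["cy"])/P["fy"]*d,d,np.ones_like(d)],-1)@P["T"].T)[...,:3]
from scipy.optimize import least_squares
for X,c in((X0,(569.5,103.5)),(X1,(579,120.5))):
    X=X.reshape(-1,3)
    c=np.array(c,float)
    for _ in range(4):
        r=np.hypot(*(X[:,:2]-c).T);k=(r>55)&(r<70)&(X[:,2]>140)&(X[:,2]<170)
        b=X[k]
        c=least_squares(lambda q:np.hypot(b[:,0]-q[0],b[:,1]-q[1])-q[2],[*c,62],loss="soft_l1").x;R=c[2];c=c[:2]
    A=np.c_[b[:,:2]-c,np.ones(len(b))]
    s=least_squares(lambda q:A@q-b[:,2],[0,0,155],loss="soft_l1").x
    print(k.sum(),c,R,np.round(s,3),np.percentile(b[:,2],[5,50,95]))
E
```

```text
436 [569.23347928 104.9218502 ] 61.22870606040785 [-1.00000e-03  4.00000e-03  1.45793e+02] [141.9478508  145.81280194 148.86800352]
433 [580.0961418  121.72697307] 61.21881956309753 [-3.00000e-03  2.00000e-03  1.45702e+02] [142.03481557 145.64611628 149.54481139]
```

Call:
play_rows:
  motion: [0.12, 0, 0, 0, 0.001, -0.0007, 1, 0.12, 0, 0, 0, 0.0009, -0.0008, 1, 0.12, 0, 0, 0, 0.0007, -0.0009, 1, 0.12, 0, 0, 0, 0.0006, -0.001, 1, 0.12, 0, 0, 0, 0.0005, -0.0011, 1, 0.12, 0, 0, 0, 0.0003, -0.0011, 1, 0.12, 0, 0, 0, 0.0002, -0.0012, 1]

```text
clock: 9.15
eef_pos: [520.6, -15.0, 100.6]
eef_rot: [0.117, 1.541, -1.722]
wrist_force: [-6.8, -13.3, 2.5]
finger_gap: 15.7
```

```bash
python3 - <<'E'
from h import *
rel([520.7,-13.1,100])
E
```

```text
t 9.15 pos [520.6 -15.  100.6] toolx [-0.004 -0.029 -1.   ] zang -105.39 q [-0.08  0.35  1.71 -0.03  1.08  1.77] F [ -6.8 -13.3   2.5] M [-2.68  1.29  0.19] gap 15.7
shift tool mm [ 0.5 -0.4 -1.9]
```

Call:
play_rows:
  motion: [0.08, 0, 0, 0, 0, -0.001, 1, 0.08, 0, 0, 0, 0, -0.001, 1, 0.08, 0, 0, 0, 0, -0.0005, 1, 0.06, 0, 0, 0, 0, 0, 1]

```text
clock: 9.55
eef_pos: [520.9, -16.3, 100.7]
eef_rot: [0.417, 1.534, -1.737]
wrist_force: [5.4, -7.8, -6.7]
finger_gap: 15.6
```

```bash
python3 - <<'E'
from h import *
rel([520.7,-13.1,100])
E
```

```text
t 9.55 pos [520.9 -16.3 100.7] toolx [-0.006 -0.036 -0.999] zang -123.45 q [-0.08  0.35  1.71 -0.04  1.08  2.09] F [ 5.4 -7.8 -6.7] M [-1.31 -1.34  0.31] gap 15.6
shift tool mm [ 0.6 -2.  -2.5]
```

Call:
play_rows:
  motion: [0, 0, 0, 0, 0, 0, 0, 0, 0, 0, 0, 0, 0, 0, 0, 0, 0, 0, 0, 0, 0, 0, 0, 0, 0, 0, 0, 0, 0, 0, 0, -0.02, 0, 0, 0, 0, 0, 0, -0.03, 0, 0, 0, 0, 0, 0, -0.04, 0, 0, 0, 0, 0, 0, -0.04, 0, 0.04, 0, 0, 0, 0, 0, 0, 0.05, 0, 0, 0, 0, 0, 0, 0.05, 0, 0, 0, 0, 0, 0, 0.05, 0]

```text
clock: 10.65
eef_pos: [420.2, -164.9, 236.9]
eef_rot: [0.48, 1.536, -1.662]
wrist_force: [1.0, -0.1, 0.5]
finger_gap: 47.0
```

```bash
python3 - <<'E'
from h import *
rel([520.7,-13.1,100])
P=camera_params("wrist")
p,d=camera("wrist");cv2.imwrite("pics/w5.png",p)
v,u=np.mgrid[:420,:560]
X=(np.stack([(u-P["cx"])/P["fx"]*d,(v-P["cy"])/P["fy"]*d,d,np.ones_like(d)],-1)@P["T"].T)[d>0][:,:3]
k=(np.hypot(X[:,0]-519,X[:,1]+15)<45)&(abs(X[:,2]-123)<5)
print(k.sum(),cv2.minAreaRect(X[k][:,:2].astype(np.float32)))
print("grip",[(i["conf"],np.round(w("wrist",i["at"],P),1)) for i in place_of("wrist","handle_grip")[:1]])
rim()
P=camera_params("top");p,d=camera("top");cv2.imwrite("pics/t5.png",cv2.resize(p[150:300,190:390],None,fx=4,fy=4))
X=(np.stack([(u-P["cx"])/P["fx"]*d,(v-P["cy"])/P["fy"]*d,d,np.ones_like(d)],-1)@P["T"].T)[...,:3].reshape(-1,3)
from scipy.optimize import least_squares
c=np.array([580,121.])
for _ in range(4):
    r=np.hypot(*(X[:,:2]-c).T);b=X[(r>55)&(r<70)&(X[:,2]>140)&(X[:,2]<170)]
    c=least_squares(lambda q:np.hypot(b[:,0]-q[0],b[:,1]-q[1])-q[2],[*c,62],loss="soft_l1").x[:2]
A=np.c_[b[:,:2]-c,np.ones(len(b))]
print(c,np.round(least_squares(lambda q:A@q-b[:,2],[0,0,155],loss="soft_l1").x,3))
E
```

```text
t 10.65 pos [ 420.2 -164.9  236.9] toolx [-0.003 -0.034 -0.999] zang -122.75 q [-0.44  0.05  1.74 -0.03  1.34  1.71] F [ 1.  -0.1  0.5] M [0.1  0.01 0.05] gap 47.0
shift tool mm [ 131.3    0.4 -186.1]
1284 ((518.5422973632812, -16.598209381103516), (13.927183151245117, 65.71112823486328), 64.97247314453125)
grip [(0.9, array([514.6, -14.1, 108.9]))]
rim n 99 slope [3.350000e-02 1.400000e-02 1.534307e+02] circle ((560.1982421875, 136.84194946289062), 56.43887710571289)
pot top [(0.94, array([579.9, 124. ,  22. ]))]
mixing_pot [(0.72, array([548.5,  39.4,   0.8]))]
handle_grip [(0.64, array([ 719.1, -217.1,    2.9]))]
block_back [(0.97, array([506.8, -46.3,  63.5]))]
[580.09615951 121.69843514] [-7.00000e-03  2.00000e-03  1.45493e+02]
```

View pics/w5.png

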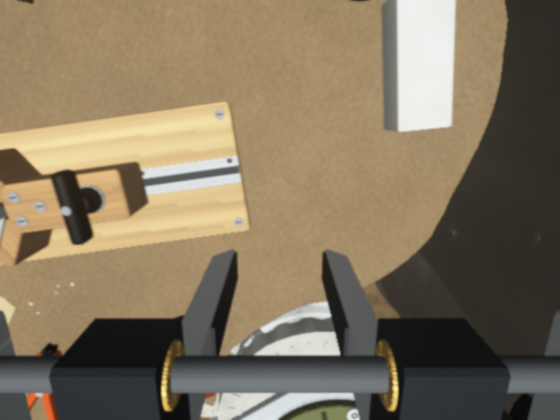

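View pics/t5.png

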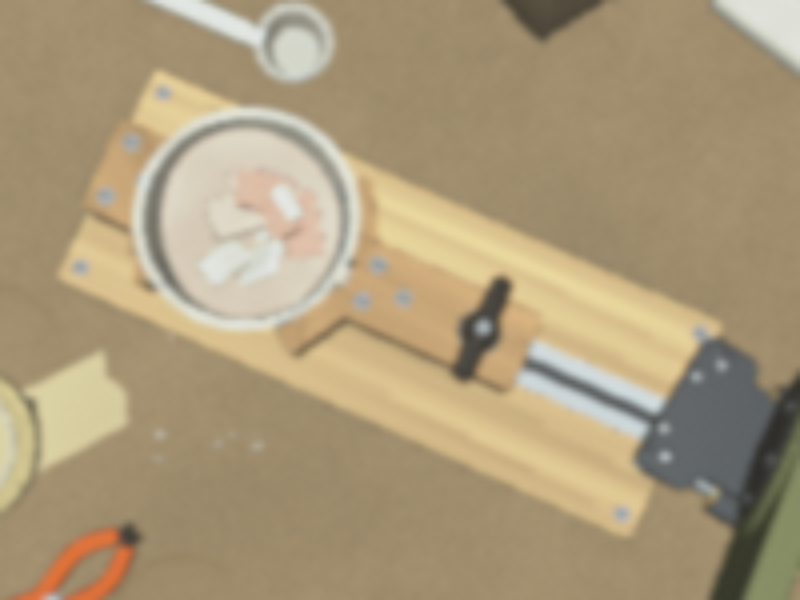

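```bash
python3 - <<'E'
from h import *
v,u=np.mgrid[:420,:560]
for c in("top","side"):
    P=camera_params(c);p,d=camera(c)
    X=(np.stack([(u-P["cx"])/P["fx"]*d,(v-P["cy"])/P["fy"]*d,d,np.ones_like(d)],-1)@P["T"].T)[d>0][:,:3]
    q=X[:,:2]-[542.7,39.9];a=np.radians(65.1)
    cx=-(q@[np.cos(a),np.sin(a)]);cy=q@[np.sin(a),-np.cos(a)]
    k=(abs(X[:,2]-80)<3)&(abs(cx)<205)&(abs(cy)<60)
    cx,cy=cx[k],cy[k]
    for lo,hi in((-60,-48),(-48,-40),(-40,-30),(-25,25),(30,40),(40,48),(48,60)):
        j=(cy>lo)&(cy<hi)
        f=cx[j&(cx<-90)];s=cx[j&(cx>-90)]
        print(c,lo,hi,"fixed",len(f),np.round(np.percentile(f,[0,5,95,100]),1) if len(f) else "", "slide",len(s),np.round(np.percentile(s,[0,5,95,100]),1) if len(s) else "")
    print(cy.min(),cy.max())
    if c=="side":cv2.imwrite("pics/s6.png",cv2.resize(p[160:310,180:380],None,fx=4,fy=4,interpolation=cv2.INTER_CUBIC))
E
```

```text
top -60 -48 fixed 13 [-145.4 -144.7 -136.4 -136. ] slide 20 [-49.8 -48.  -33.8 -32.5]
top -48 -40 fixed 6 [-150.5 -150.3 -143.2 -142.1] slide 24 [-49.7 -48.7 -30.6 -28.2]
top -40 -30 fixed 3 [-158.5 -158.4 -152.9 -152.4] slide 26 [-44.4 -41.9 -23.8 -22.3]
top -25 25 fixed 182 [-193.4 -191.5 -166.6 -161.6] slide 702 [-41.2 -25.9  85.1  90.9]
top 30 40 fixed 0  slide 17 [-36.4 -35.5 -25.2 -24.4]
top 40 48 fixed 0  slide 16 [-41.3 -40.6 -30.1 -28.4]
top 48 60 fixed 0  slide 12 [-46.6 -45.3 -36.4 -35.9]
-57.10946944618946 56.5072276733807
side -60 -48 fixed 32 [-148.2 -146.9  -97.9  -92.1] slide 27 [-89.6 -86.2 -36.1 -34.6]
side -48 -40 fixed 35 [-151.3 -151.  -115.  -108.3] slide 21 [-64.5 -56.1 -33.3 -32.6]
side -40 -30 fixed 45 [-174.9 -161.6 -126.6 -123.3] slide 19 [-46.2 -45.2 -28.6 -27.3]
side -25 25 fixed 304 [-195.1 -192.2 -142.9 -137.8] slide 353 [-33.7 -17.7  73.9  88.4]
side 30 40 fixed 24 [-175.6 -156.7 -136.6 -136.1] slide 0 
side 40 48 fixed 17 [-150.7 -149.6 -132.9 -130.5] slide 0 
side 48 60 fixed 15 [-147.6 -146.8 -130.6 -129.2] slide 0 
-57.386211950979394 55.56598796371724
```

View pics/s6.png

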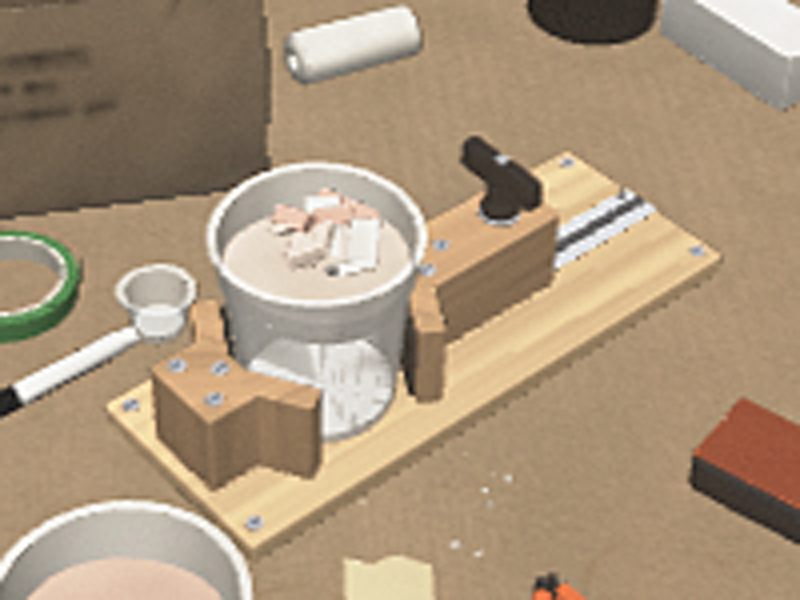

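```bash
python3 - <<'E'
import cv2,numpy as np
a=cv2.imread("pics/s4.png",0).astype(np.float32);b=cv2.imread("pics/s6.png",0).astype(np.float32)
for n,(x0,x1,y0,y1) in dict(jaw=(400,470,285,420),blockback=(500,575,230,300),fixed=(140,330,380,500)).items():
    t=a[y0:y1,x0:x1];s=b[y0-12:y1+12,x0-12:x1+12]
    m=cv2.matchTemplate(s,t,cv2.TM_CCOEFF_NORMED);_,v,_,l=cv2.minMaxLoc(m);print(n,v,l[0]-12,l[1]-12)
from h import *
camera("top")
for c in("top","side"):
    camera(c)
    for n in("masking_roll","roller_sleeve","dose_cup"):print(c,n,[np.round(w(c,i["at"])) for i in place_of(c,n)[:2]])
E
```

```text
jaw 0.9932785034179688 0 0
blockback 0.9951364994049072 0 0
fixed 0.996749758720398 0 0
top masking_roll [array([455., 313.,  -1.]), array([545.,  37.,   0.])]
top roller_sleeve [array([ 716., -221.,    4.])]
top dose_cup [array([707.,  96.,   1.])]
side masking_roll [array([454., 313.,  -1.])]
side roller_sleeve [array([ 717., -219.,    3.])]
side dose_cup [array([707.,  97.,   1.])]
```

The block is exactly where it was under full push, the handle is at its stop, and the pot is seated upright. The other objects haven't moved.

```bash
python3 -c "
from cell import *
print(sign_off(),read_state()['clock'])"
```

```text
the job is handed in; nothing more can be done
the job is handed in; nothing more can be done
```

The pot is clamped and the job is handed in, a little over 11 s into the 54 s allowed; `sign_off` gives no verdict. I gripped the T-handle and turned it to about 1.0 rad. Still holding it, I slid the block about 60 mm until it stalled at roughly 30 N with the pot in the fixed jaw. I then turned the handle back past its end stop, let go and backed the arm away. I moved the block by the handle rather than pushing on its back face.

**Last checks:**
- **Handle:** the bar measured 65.0° against the clamp's 65.1°, so it is at about 0 rad.
- **Pot:** the rim centre is at (580.1, 121.7), against a computed seat of (580.6, 121.5). The rim tilt is under 0.01 rad and its height is the same as at the start.
- **Sliding block:** in the side view it did not move between full push and after release.
- **Things around the clamp:** the roll, sleeve and cup stayed within measuring error (about 5 mm).

**Disagreements:**
- **Jaw gap:** mirroring the jaw edges about the seat gave about +2 mm from the top camera and -3 mm from the side. It therefore agrees with zero only to within 3 mm.
- **Block travel:** the tool position suggested 61 mm and the camera about 59 mm.
- **Rim tilt:** a first, badly thresholded rim fit gave a slope of about 0.03 rad. I replaced it with the robust fit above.
- **Pot detection:** in the final check the side-camera network placed the pot and handle on other objects, so I ignored it.

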